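# Close the under-sink drain stub with its wing-nut stopper

## Robot

A 7-joint arm with a two-finger parallel gripper is mounted at the origin on the work surface. World frame = base frame: x ahead of the robot, y to its left, z up, the work surface at z = 0. Lengths are in m, angles in rad, forces in N, time in s.
With the tool pointing down it reaches from about 0.425 to 0.8 m from the base axis. Payload 8.3 kg.
Tool frame: the origin (TCP) lies on the centre line of the jaws, within the pads' length; the fingertips stand 11 mm ahead of it and the grasp point (between the pads) lies 8 mm behind it (r.tcp_to_tips is the x of the fingertips in the tool frame, in m); x points along the fingers, y is the direction in which the jaws open and shut, and the axes are right-handed (so a half turn about x gives the same grasp; the last joint's range is limited). The gripper opens to 85 mm and grips with 20 to 120 N. Pads are 22 mm wide; open, the fingers measure 114 mm over their backs; the gripper's body (76 mm by 85 mm) begins 54 mm behind the grasp point. The pads swing forward as they close: fully open they stand 13 mm farther back than shut.
Start: joints at [-1.204, 0.383, 0.016, 1.37, -0.006, 1.388, -0.046], TCP at [0.26, 0.568, 0.22] pointing down, gripper open.
Joint ranges: [-2.95, 2.95], [-0.25, 2.06], [-1.52, 1.56], [0.18, 2.33], [-1.44, 4.58], [0.02, 2.06], [-3.01, 3.01]. Speed limits (rad/s): [2.39, 2.39, 3.01, 3.01, 3.14, 3.14, 3.14].

## Interface

Orientations are given as a 3x3 rotation matrix whose columns are the frame's x, y, z axes.
In Python, from cell import r gives the robot as it stands.
- The arm moves only by the shell command python3 -m jog 'ROWS'. ROWS is JSON, a list of rows, each a list of 3 entries, a list of its own where there are three numbers: the shift along the tool's x, y, z in m, then the turn, a rotation vector about the tool's x, y, z in degrees, then the opening, from 0 (shut) to 1 (fully open). A call has 1 to 10 rows; each row shifts and turns the commanded pose from where the row before left it, along the tool's axes as they then stand; what a row does not reach is not made up. A row lasts 1/10 s, in which the tool goes at most 50 mm and 8.59 degrees, less where a joint would pass 70% of its speed; a pose out of reach is approached as far as the arm can. A call is refused whole if a number of a shift passes 0.05 or a number of a turn 8.59, either way. A call with a gripper value outside its range is refused whole. The fingers move at their own pace and stop on an object; the grip force is fixed at half the most. Time passes only in rows, so rows that do not move let the fingers close. It gives the time, the measured TCP pose, the force and the opening at its end, in the units of the state.
- r.state(): the state, without advancing time (a new reading comes with each control period).
- r.camera(name): name is "scene" or "top"; returns (picture, depth): 384x512x3 uint8, red, green, blue; 384x512 float32, m along the optical axis (not along the pixel's ray), 0 where there is no reading.
- r.get_calibration(name): a dict with "K" (3x3 intrinsics, pixels), "origin" and "orientation" of the camera in the world. Camera axes: x right, y down, z forward; pixel columns grow to the right and rows downward; lengths in m; the calibration is good to about 2 mm. A picture is of the moment at which its call begins. get_calibration takes no time and is no camera call.
- r.job_done(): hands the job in, once; it reports no verdict.
The state is a dict: "t": time; "joints": joint angles; "qvel": joint speeds; "effort": joint torques, N m; "ee_pos": TCP position; "orientation": TCP orientation; "ft_force": force on the tool from outside, world axes, zero at the start; "torque": the same for the moment, N m; "grip_width": finger opening in m.
Only numpy, scipy, OpenCV 4.12 (cv2) and the standard library are available. Lean on these libraries where they do the work, as an engineer would, in place of code of your own. Each camera call takes 0.05 s, during which the arm holds its last target.

## Task

The teal drain stopper with the brass wing nut is sitting proud in the white drain stub on the cupboard floor. First press it down with a fingertip on the nut's hub until it is fully home on the rim, then turn the wing nut clockwise (seen from above), pushing its wings round with a fingertip stroke after stroke, until it stops and will turn no further. Do not squeeze the nut or its wings between the fingers, do not pull the stopper up, leave everything else in the cupboard where it stands, and finish with the hand clear.

Things in the scene. Friction and masses are not known exactly. Their poses are not given: they have to be found in the camera images.
- stub: White plastic drain stub standing upright on the floor, fixed: 112 mm in diameter, rim 50 mm above the floor, grey floor flange 150 mm wide and 6 mm high. Origin: on its axis at floor level; z up. The stopper and nut are on the same axis.
- stopper (a joint): How far the teal stopper has been pressed down (m): starts at 0 to 0.004, is fully home at 0.012 (hard stop, its 126 mm wide flange resting on the stub's rim, then the flange top is 58 mm above the floor and the nut's top 100 mm). Falls as it is pulled up (negative: above the starting range). It grips the stub with about 6 N of friction and stays where it is left.
- nut (a joint): Angle of the wing nut on the stopper (rad), growing as it turns clockwise seen from above: starts between 0 and 2.5, stops hard at 7.0 (fully tight). It is loose: about 0.06 N m of friction (2 N at a wing), stays where it is left, and does not sink while it turns.
- nut_top (a point): Top centre of the brass-coloured wing nut, on its axis: flat round hub top, 18 mm wide (hub 23 mm wide below). It stands 50 mm above the underside of the teal flange (8 mm thick; on it lies a 60 mm wide, 3 mm thick steel washer). The wings' tops lie 6 mm below this point, their undersides 32 mm below, the flange top 42 mm below. x points along wing A, outwards; z up. It sinks with the stopper and turns with the nut.
- wing_a_push: One half (4 mm thick, with the hub's side at its root) of wing A of the nut: the face a finger pushes to turn the nut clockwise seen from above (the tightening way). Each wing is an upright flat plate 8 mm thick in all, from the hub out to 52 mm from the nut's axis, 26 mm high; the wings A and B lie opposite each other. Origin: centre of this outer face, 32 mm out from the axis along the wing, 4 mm aside of the wing's mid-plane, half-way up the wing.
- wing_a_back: One half (4 mm thick, with the hub's side at its root) of wing A of the nut: the opposite face of that wing, which leads in clockwise turning. Each wing is an upright flat plate 8 mm thick in all, from the hub out to 52 mm from the nut's axis, 26 mm high; the wings A and B lie opposite each other. Origin: centre of this outer face, 32 mm out from the axis along the wing, 4 mm aside of the wing's mid-plane, half-way up the wing.
- wing_b_push: One half (4 mm thick, with the hub's side at its root) of wing B of the nut: the face a finger pushes to turn the nut clockwise seen from above (the tightening way). Each wing is an upright flat plate 8 mm thick in all, from the hub out to 52 mm from the nut's axis, 26 mm high; the wings A and B lie opposite each other. Origin: centre of this outer face, 32 mm out from the axis along the wing, 4 mm aside of the wing's mid-plane, half-way up the wing.
- wing_b_back: One half (4 mm thick, with the hub's side at its root) of wing B of the nut: the opposite face of that wing, which leads in clockwise turning. Each wing is an upright flat plate 8 mm thick in all, from the hub out to 52 mm from the nut's axis, 26 mm high; the wings A and B lie opposite each other. Origin: centre of this outer face, 32 mm out from the axis along the wing, 4 mm aside of the wing's mid-plane, half-way up the wing.
- pump: Empty white pump dispenser, 70 mm in diameter, 197 mm high, standing. Not part of the job. Origin: centre of its underside.
- scrubber: Stainless steel pot scrubber, round, 85 mm wide, 33 mm high. Not part of the job. Origin: centre of its underside.
- tub: Closed flip-top plastic container with a blue lid, 91 x 126 x 62 mm. Not part of the job. Origin: centre of its underside.
- spray: Green plastic bottle with a red cap, 60 mm in diameter, 170 mm high, standing. Not part of the job. Origin: centre of its underside.
- tin: Aluminium tin, 72 mm in diameter, 75 mm high. Not part of the job. Origin: centre of its underside.
- dishbrush: Wooden dish brush with a round head 56 mm wide and 36 mm high, 215 mm long in all, lying bristles down. Not part of the job. Origin: at floor level near its middle, 80 mm from the head's centre; x from head to handle end.
Mind the look-alikes: they are no part of the job. What is shaped like the stub but green or purple is not meant.

How it is judged:
On the way, in this order (a step that is already met when the one before it is completed fails the run):
1. the stopper is pressed fully home on the rim (value of joint stopper above 0.01 m), for 0.2 s.
2. the wing nut is turned clockwise to its stop (value of joint nut above 6.85 rad), for 0.2 s.
At the end, for the whole second after the job is handed in: The stopper is home on the rim (within 2 mm of its stop), the wing nut is at its stop (within 0.15 rad) and at rest, and every bystander is within 20 mm of where it started (value of joint stopper above 0.01 m and value of joint nut above 6.85 rad and velocity of joint nut between -0.05 and 0.05 rad/s and distance of each of pump, scrubber, tub, spray, tin, dishbrush from where it was at the start of the episode below 0.02 m); the robot touches nothing.
It fails at once if the stopper is pulled up (more than 4 mm above its highest start) (value of joint stopper below -0.004 m).
It fails at once if the nut is turned (a wing moves more than 30 mm) before the stopper is pressed home (value of joint stopper below 0.008 m and distance of any of wing_a_push, wing_b_push from where it was at the start of the episode above 0.03 m).
It fails at once if the nut is squeezed between the fingers (more than 6 N on both faces of a wing at once) ((contact force between the fingers and wing_a_push above 6 N and contact force between the fingers and wing_a_back above 6 N) or (contact force between the fingers and wing_b_push above 6 N and contact force between the fingers and wing_b_back above 6 N)).
It fails at once if a bystander is moved more than 20 mm, or lifted (distance of any of pump, scrubber, tub, spray, tin, dishbrush from where it was at the start of the episode above 0.02 m).
It also fails if it takes over 64 s, if anything falls off the work surface, if the arm or the gripper's body presses on something with over 40 N, if the wrist force passes 120 N, or if a joint passes its speed limit or range.

## Working session

There is one attempt and no reset: what is moved stays moved. The work goes in short steps, Python scripts to look and compute and a shell command to move; the robot and the scene stay as the last step left them, time stands still between calls to the robot, and variables do not carry over. Pictures are saved under pics/ and viewed, and the job is handed in when it is done.

```bash
ls; mkdir -p pics
python3 - <<'E'
from cell import r
import cv2,numpy as np
s=r.state()
print({k:np.round(v,3).tolist() for k,v in s.items()}, r.tcp_to_tips)
for n in("scene","top"):
    p,d=r.camera(n); cv2.imwrite(f"pics/{n}0.png",p[:,:,::-1]); np.save(f"pics/{n}0d.npy",d)
    c=r.get_calibration(n); print(n,{k:np.round(v,3).tolist() for k,v in c.items()})
E
```

```text
pics
{'t': 0.0, 'joints': [-1.204, 0.384, 0.016, 1.371, -0.006, 1.388, -0.047], 'qvel': [-0.0, 0.001, -0.002, -0.001, 0.0, -0.0, 0.001], 'effort': [-0.001, -62.76, 0.844, -37.184, 0.017, 0.014, -0.0], 'ee_pos': [0.26, 0.568, 0.219], 'orientation': [[-0.001, 0.417, 0.909], [-0.002, 0.909, -0.417], [-1.0, -0.002, 0.0]], 'ft_force': [0.32, 0.053, -0.365], 'torque': [0.009, -0.027, -0.016], 'grip_width': 0.085} 0.011
scene {'K': [[407.997, 0.0, 258.642], [0.0, 407.997, 194.117], [0.0, 0.0, 1.0]], 'origin': [1.27, -0.452, 0.921], 'orientation': [[0.52, 0.618, -0.59], [0.854, -0.37, 0.365], [0.007, -0.693, -0.72]]}
top {'K': [[471.224, 0.0, 253.567], [0.0, 471.224, 186.748], [0.0, 0.0, 1.0]], 'origin': [0.442, -0.027, 1.28], 'orientation': [[0.023, -0.993, 0.115], [-1.0, -0.023, -0.002], [0.005, -0.114, -0.993]]}
```

View pics/scene0.png

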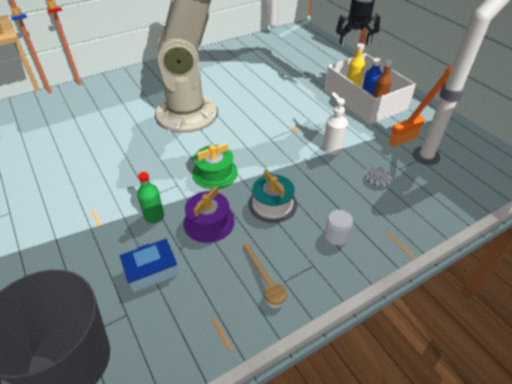

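View pics/top0.png

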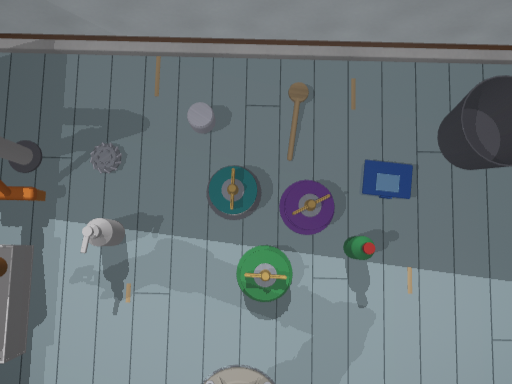

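The scene view shows the teal stopper at about (273,192). In the top view it is at about (232,190), with the wings roughly along image-vertical. The green and purple look-alikes stand next to it. Next I measure the stopper.

```bash
cat > h.py <<'E'
from cell import r
import cv2,numpy as np
def ray(n,uv,z):
    c=r.get_calibration(n);K=np.array(c["K"]);R=np.array(c["orientation"]);o=np.array(c["origin"])
    d=R@np.linalg.inv(K)@np.array([uv[0],uv[1],1.]); return o+d*(z-o[2])/d[2]
def proj(n,X):
    c=r.get_calibration(n);p=np.array(c["K"])@np.array(c["orientation"]).T@(np.array(X)-np.array(c["origin"]));return p[:2]/p[2]
def pts(n,d,m):
    c=r.get_calibration(n);K=np.array(c["K"]);v,u=np.nonzero(m&(d>0));z=d[v,u]
    P=np.stack([(u-K[0,2])/K[0,0]*z,(v-K[1,2])/K[1,1]*z,z]);return (np.array(c["orientation"])@P).T+np.array(c["origin"])
def brass(p):
    h=cv2.cvtColor(p,cv2.COLOR_RGB2HSV);return (h[...,0]>10)&(h[...,0]<30)&(h[...,1]>130)&(h[...,2]>100)
def teal(p):
    h=cv2.cvtColor(p,cv2.COLOR_RGB2HSV);return (h[...,0]>82)&(h[...,0]<98)&(h[...,1]>150)
E
python3 - <<'E'
from h import *
for n,b in(("top",(200,160,265,225)),("scene",(240,160,305,225))):
    p=cv2.imread(f"pics/{n}0.png")[:,:,::-1].copy();d=np.load(f"pics/{n}0d.npy")
    w=np.zeros(p.shape[:2],bool);w[b[1]:b[3],b[0]:b[2]]=1
    B=brass(p)&w;T=teal(p)&w
    P=pts(n,d,B);Q=pts(n,d,T)
    print(n,B.sum(),T.sum(),"brass z pct",np.percentile(P[:,2],[5,50,75,90,97]).round(4),"teal z",np.percentile(Q[:,2],[10,50,90]).round(4))
    print(" brass mean",P.mean(0).round(4)," teal mean",Q.mean(0).round(4))
    v,u=np.nonzero(B);r_=cv2.minAreaRect(np.stack([u,v],1).astype(np.float32));print(r_, ray(n,r_[0],.104).round(4))
    hull=cv2.convexHull(np.stack(np.nonzero(T)[::-1],1).astype(np.float32));e=cv2.fitEllipse(hull);print(" ellipse",e,ray(n,e[0],.066).round(4))
    c=cv2.resize(p[b[1]:b[3],b[0]:b[2]],None,fx=8,fy=8,interpolation=cv2.INTER_CUBIC);cv2.imwrite(f"pics/c_{n}.png",c[:,:,::-1])
# bystanders tall: stub neighbours
for nm,uv in(("tin",(200,115)),("brush end",(291,158)),("purple",(307,207)),("green",(265,273)),("spray",(358,247)),("pump",(98,231))):
    print(nm,ray("top",uv,.07).round(3))
E
```

```text
Traceback (most recent call last):
IndexError: index -1 is out of bounds for axis 0 with size 0
```

```bash
python3 -c "
import cv2,numpy as np
a=cv2.imread('pics/c_top.png')[:,:390];b=cv2.imread('pics/c_scene.png')[:,:400];a=cv2.imread('pics/c_top.png');b=cv2.imread('pics/c_scene.png')
cv2.imwrite('pics/c.png',cv2.resize(np.hstack([a,b]),(800,400)))"
```

```text
[ WARN:0@0.031] global loadsave.cpp:275 findDecoder imread_('pics/c_top.png'): can't open/read file: check file path/integrity
Traceback (most recent call last):
TypeError: 'NoneType' object is not subscriptable
```

Run:
```python
from h import *
cs=[]
for n,b in(("top",(200,160,265,225)),("scene",(240,160,305,225))):
    p=cv2.imread(f"pics/{n}0.png")[:,:,::-1].copy();d=np.load(f"pics/{n}0d.npy")
    h=cv2.cvtColor(p,cv2.COLOR_RGB2HSV);c=h[b[1]:b[3],b[0]:b[2]];dd=d[b[1]:b[3],b[0]:b[2]]
    w=(c[...,0]<35)&(c[...,1]>60);print(n,w.sum(),[np.percentile(c[...,i][w],[5,50,95]) for i in range(3)],(dd[w]>0).sum(),(dd>0).sum(),(d>0).mean())
    t=(c[...,0]>75)&(c[...,0]<105)&(c[...,1]>120);print([np.percentile(c[...,i][t],[5,50,95]) for i in range(3)],t.sum())
    cs.append(cv2.resize(p[b[1]:b[3],b[0]:b[2]],(400,400),interpolation=cv2.INTER_CUBIC))
cv2.imwrite("pics/c.png",np.hstack(cs)[:,:,::-1])
```

```text
top 205 [array([19., 20., 29.]), array([ 74., 123., 128.]), array([ 89., 122., 143.])] 203 4208 0.9961598714192709
[array([91., 92., 92.]), array([142.7, 158. , 162. ]), array([81., 96., 98.])] 1275
scene 244 [array([18., 19., 24.]), array([ 76. , 158.5, 170. ]), array([109.15, 131.  , 162.85])] 244 4207 0.996063232421875
[array([89., 90., 91.]), array([136., 207., 225.]), array([ 78.,  99., 105.])] 623
```

View pics/c.png

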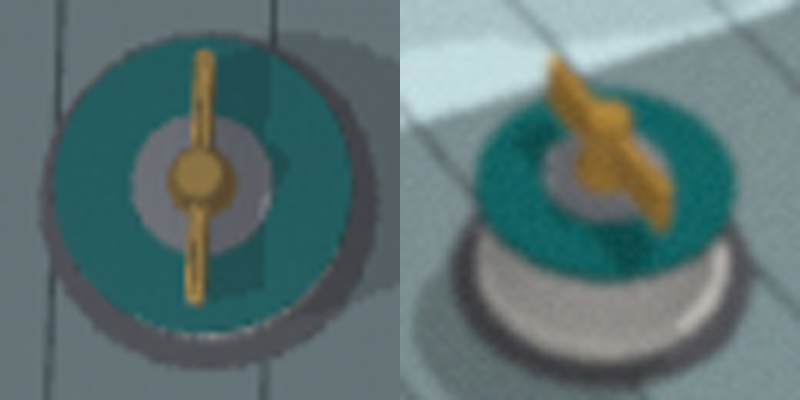

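The crops show the brass nut on the steel washer and teal flange. Its wings run almost along world x in the top crop, from (204,55) to (194,300), with the hub at (200,178).

```bash
sed -i 's/>130)&(h\[...,2\]>100)/>80)\&(h[...,2]>80)/; s/>150)/>115)/' h.py
python3 - <<'E'
from h import *
for n,b in(("top",(200,160,265,225)),("scene",(240,160,305,225))):
    p=cv2.imread(f"pics/{n}0.png")[:,:,::-1].copy();d=np.load(f"pics/{n}0d.npy")
    w=np.zeros(p.shape[:2],bool);w[b[1]:b[3],b[0]:b[2]]=1
    B=brass(p)&w;T=teal(p)&w
    P=pts(n,d,B);Q=pts(n,d,T)
    print(n,B.sum(),T.sum(),"brass z",np.percentile(P[:,2],[5,50,75,90,97]).round(4),"teal z",np.percentile(Q[:,2],[10,50,90]).round(4))
    v,u=np.nonzero(B);r_=cv2.minAreaRect(np.stack([u,v],1).astype(np.float32));print(r_, ray(n,r_[0],.102).round(4))
    hull=cv2.convexHull(np.stack(np.nonzero(T)[::-1],1).astype(np.float32));e=cv2.fitEllipse(hull);print(" ellipse",e,ray(n,e[0],.066).round(4))
x0,x1=ray("top",(200+204/400*65,160+55/400*65),.102),ray("top",(200+194/400*65,160+300/400*65),.102)
print(x0,x1,np.degrees(np.arctan2(*(x0-x1)[[1,0]])), ray("top",(200+200/400*65,160+174/400*65),.109))
print(ray("scene",(240+(610-400)/400*65,160+117/400*65),.109))
for nm,uv in(("tin",(200,115)),("brush end",(291,158)),("purple",(307,207)),("green",(265,273)),("spray",(358,247)),("pump",(98,231))):
    print(nm,ray("top",uv,.07).round(3))
E
```

```text
top 186 1285 brass z [0.0794 0.1057 0.1093 0.1122 0.1141] teal z [0.066  0.069  0.0722]
((232.0, 188.0), (40.0, 10.0), 90.0) [0.5737 0.0247 0.102 ]
 ellipse ((232.5347900390625, 189.65640258789062), (47.325626373291016, 47.98158264160156), 80.431396484375) [0.5734 0.0247 0.066 ]
scene 224 632 brass z [0.0728 0.0981 0.1044 0.1084 0.1109] teal z [0.0661 0.068  0.0701]
((272.7538757324219, 183.43524169921875), (31.02405548095703, 12.092902183532715), 59.74356460571289) [0.5839 0.019  0.102 ]
 ellipse ((272.9249267578125, 189.53369140625), (30.091411590576172, 41.820133209228516), 92.00968933105469) [0.5755 0.0263 0.066 ]
[0.62217431 0.02311485 0.102     ] [0.5214226  0.02439613 0.102     ] -0.7286041814095071 [0.57222364 0.02309118 0.109     ]
[0.57661167 0.02807131 0.109     ]
tin [0.768 0.116 0.07 ]
brush end [ 0.659 -0.125  0.07 ]
purple [ 0.533 -0.168  0.07 ]
green [ 0.363 -0.063  0.07 ]
spray [ 0.433 -0.299  0.07 ]
pump [0.459 0.365 0.07 ]
```

```bash
python3 -m jog '[[[-0.03,0,0],[-8.2,0,0],0],[[-0.03,0,0],[-8.2,0,0],0],[[-0.03,0,0],[-8.2,0,0],0],[[0,-0.03,0.018],[0,0,0],0],[[0,-0.03,0.018],[0,0,0],0],[[0,-0.03,0.018],[0,0,0],0],[[0,-0.03,0.018],[0,0,0],0],[[0,-0.03,0.018],[0,0,0],0],[[0,-0.03,0.018],[0,0,0],0],[[0,-0.03,0.018],[0,0,0],0]]'; python3 -c "
from cell import r;import numpy as np
s=r.state();print(np.round(s['orientation'],4),s['joints'])"
```

```text
t: 1.1
ee_pos: [0.3867, 0.3566, 0.3094]
orientation: [[-0.001, 0.0, 1.0], [-0.0, 1.0, -0.0], [-1.0, -0.0, -0.001]]
ft_force: [1.0, 0.3, -0.2]
grip_width: 0.0003
[[-6.e-04  5.e-04  1.e+00]
 [-5.e-04  1.e+00 -5.e-04]
 [-1.e+00 -5.e-04 -6.e-04]] [-0.87534108  0.14029065  0.07991154  1.48042977 -0.01125118  1.52207206
  0.77468412]
```

```bash
python3 -m jog '[[[0,-0.033,0.0187],[0,0,0],0],[[0,-0.033,0.0187],[0,0,0],0],[[0,-0.033,0.0187],[0,0,0],0],[[0,-0.033,0.0187],[0,0,0],0],[[0,-0.033,0.0187],[0,0,0],0],[[0,-0.033,0.0187],[0,0,0],0],[[0,-0.033,0.0187],[0,0,0],0],[[0,-0.033,0.0187],[0,0,0],0],[[0,-0.033,0.0187],[0,0,0],0],[[0,-0.033,0.0187],[0,0,0],0]]';python3 -m jog '[[[0,0,0],[0,0,0],0],[[0,0,0],[0,0,0],0]]'
```

```text
t: 2.1
ee_pos: [0.5735, 0.0267, 0.3094]
orientation: [[-0.001, 0.0, 1.0], [-0.0, 1.0, -0.0], [-1.0, -0.0, -0.001]]
ft_force: [0.7, 0.9, -0.6]
grip_width: -0.0003
t: 2.3
ee_pos: [0.5731, 0.027, 0.3091]
orientation: [[-0.001, 0.003, 1.0], [-0.0, 1.0, -0.003], [-1.0, -0.0, -0.001]]
ft_force: [-0.5, 1.1, 1.0]
grip_width: 0.0001
```

```bash
python3 -m jog '[[[0.028,-0.002,0],[0,0,0],0],[[0.028,0,0],[0,0,0],0],[[0.028,0,0],[0,0,0],0],[[0.028,0,0],[0,0,0],0],[[0.028,0,0],[0,0,0],0],[[0.024,0,0],[0,0,0],0],[[0,0,0],[0,0,0],0],[[0,0,0],[0,0,0],0]]'
python3 - <<'E'
from h import *
cs=[]
for n,b in(("top",(190,150,275,235)),("scene",(230,120,315,205))):
    p,d=r.camera(n);cs.append(cv2.resize(p[b[1]:b[3],b[0]:b[2]],(400,400),interpolation=cv2.INTER_CUBIC))
cv2.imwrite("pics/d.png",np.hstack(cs)[:,:,::-1])
print(proj("scene",[.5735,.0247,.11]),proj("scene",np.array(r.state()['ee_pos'])-[0,0,.011]))
E
```

```text
t: 3.1
ee_pos: [0.5729, 0.0273, 0.1462]
orientation: [[-0.001, -0.001, 1.0], [0.0, 1.0, 0.001], [-1.0, 0.0, -0.001]]
ft_force: [-0.9, -0.2, 0.2]
grip_width: 0.0003
[272.55943321 178.5333875 ] [273.56599921 171.60282903]
```

View pics/d.png

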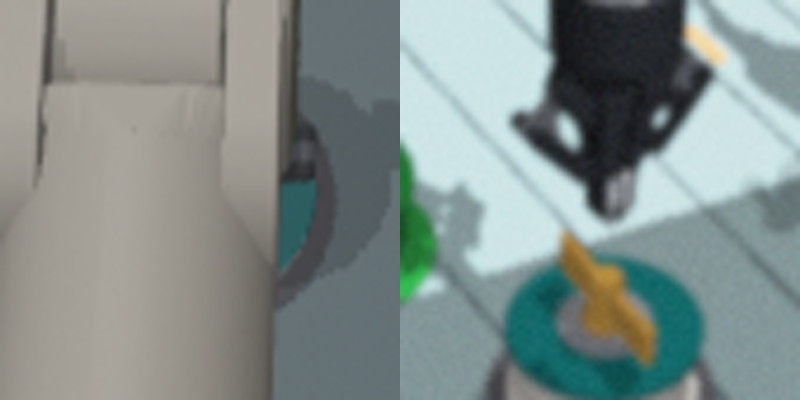

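The scene crop shows the shut fingertips at (608,215) above the hub top at (608,270), well aligned. Next I come down gently.

```bash
python3 -m jog '[[[0.01,-0.0025,0.0005],[0,0,0],0],[[0.006,0,0],[0,0,0],0],[[0.004,0,0],[0,0,0],0],[[0,0,0],[0,0,0],0]]'; python3 -m jog '[[[0.004,0,0],[0,0,0],0],[[0,0,0],[0,0,0],0]]';python3 -m jog '[[[0.004,0,0],[0,0,0],0],[[0,0,0],[0,0,0],0]]'; python3 -m jog '[[[0.004,0,0],[0,0,0],0],[[0,0,0],[0,0,0],0]]'
```

```text
t: 3.6
ee_pos: [0.5731, 0.0235, 0.1249]
orientation: [[-0.001, 0.001, 1.0], [-0.0, 1.0, -0.001], [-1.0, -0.0, -0.001]]
ft_force: [-0.5, 0.2, 0.8]
grip_width: 0.0001
t: 3.8
ee_pos: [0.5734, 0.0235, 0.1213]
orientation: [[-0.001, 0.0, 1.0], [-0.0, 1.0, -0.0], [-1.0, -0.0, -0.001]]
ft_force: [0.3, -0.4, 0.2]
grip_width: -0.0001
t: 4.0
ee_pos: [0.5734, 0.0236, 0.1172]
orientation: [[-0.001, 0.0, 1.0], [-0.0, 1.0, -0.0], [-1.0, -0.0, -0.001]]
ft_force: [-0.3, -0.1, 0.0]
grip_width: -0.0001
t: 4.2
ee_pos: [0.5733, 0.0236, 0.1132]
orientation: [[-0.001, 0.0, 1.0], [-0.0, 1.0, -0.0], [-1.0, -0.0, -0.001]]
ft_force: [-1.0, -0.4, -0.0]
grip_width: 0.0002
```

```bash
python3 -m jog '[[[0.003,0,0],[0,0,0],0],[[0,0,0],[0,0,0],0]]'; python3 -m jog '[[[0.003,0,0],[0,0,0],0],[[0,0,0],[0,0,0],0]]'
python3 - <<'E'
from h import *
p,d=r.camera("scene");cv2.imwrite("pics/e.png",cv2.resize(p[140:225,230:315],(600,600),interpolation=cv2.INTER_CUBIC)[:,:,::-1])
E
```

```text
t: 4.4
ee_pos: [0.5734, 0.0235, 0.1103]
orientation: [[-0.001, 0.0, 1.0], [-0.0, 1.0, -0.0], [-1.0, -0.0, -0.001]]
ft_force: [0.2, 0.3, -0.5]
grip_width: -0.0002
t: 4.6
ee_pos: [0.5734, 0.0235, 0.1074]
orientation: [[-0.001, 0.0, 1.0], [-0.0, 1.0, -0.0], [-1.0, -0.0, -0.001]]
ft_force: [-1.0, 0.8, 0.1]
grip_width: -0.0002
```

View pics/e.png

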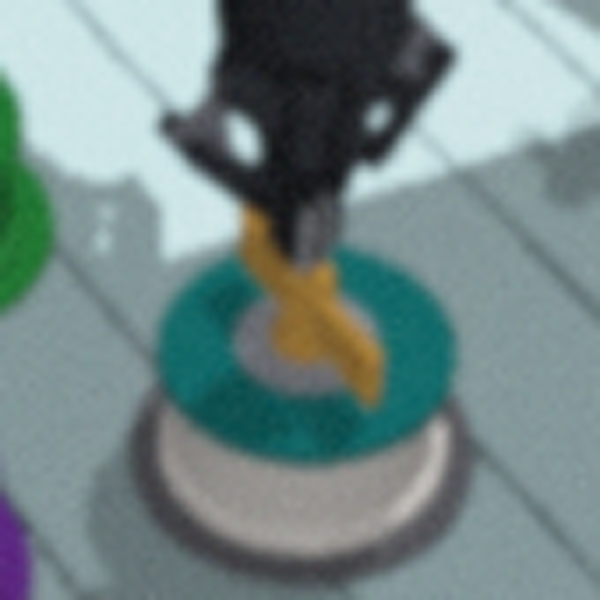

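The scene crop shows the fingertip bottom at (312,262), just touching or hovering over the hub top at (320,275). I measure it with depth.

Run:
```python
from h import *
p,d=r.camera("scene")
print(proj("scene",np.array(r.state()['ee_pos'])-[0,0,.011]),proj("scene",r.state()['ee_pos']))
c=r.get_calibration("scene")
for v in range(160,186,2):
    row=[]
    for u in (270,272,274,276,278):
        m=np.zeros(d.shape,bool);m[v,u]=1;P=pts("scene",d,m)
        row.append((P[0]*1000).round().astype(int).tolist() if len(P) else None)
    print(v,row,p[v,274])
```

```text
[272.092136   182.02208992] [272.2104519  179.28068601]
160 [[582, 8, 194], [591, 9, 201], [588, 17, 195], [583, 27, 187], [590, 29, 191]] [36 40 44]
162 [[581, 9, 187], [588, 11, 191], [587, 18, 186], [579, 30, 174], [586, 32, 179]] [38 40 46]
164 [[582, 8, 180], [589, 10, 184], [583, 21, 175], [586, 25, 175], [585, 33, 171]] [26 25 31]
166 [[582, 9, 172], [586, 13, 174], [583, 21, 168], [583, 28, 164], [587, 31, 166]] [32 30 35]
168 [[579, 11, 162], [584, 14, 165], [583, 22, 159], [584, 27, 158], [579, 38, 149]] [43 43 45]
170 [[577, 12, 152], None, [585, 21, 154], [583, 29, 149], [451, 129, -3]] [77 82 84]
172 [[579, 11, 146], [583, 16, 147], [585, 20, 147], [581, 30, 139], [460, 123, -3]] [86 87 92]
174 [[580, 11, 140], [579, 18, 136], [580, 24, 133], [584, 28, 135], [468, 118, -2]] [77 79 83]
176 [[578, 13, 129], [581, 17, 130], [582, 23, 128], [583, 29, 126], [537, 69, 69]] [86 83 87]
178 [[567, 20, 109], [582, 17, 123], [572, 31, 108], [575, 36, 108], [541, 67, 65]] [137 110  75]
180 [[573, 16, 108], [576, 21, 108], [580, 25, 110], [582, 31, 108], [552, 60, 69]] [153 118  55]
182 [[576, 14, 104], [583, 17, 108], [587, 21, 109], [585, 29, 103], [560, 54, 70]] [148 114  52]
184 [[574, 16, 93], [580, 19, 96], [582, 25, 95], [594, 24, 106], [597, 28, 106]] [136 104  47]
```

```bash
python3 -m jog '[[[0.003,0.001,0],[0,0,0],0],[[0,0,0],[0,0,0],0]]'; python3 -m jog '[[[0.003,0,0],[0,0,0],0],[[0,0,0],[0,0,0],0]]';python3 -m jog '[[[0.003,0,0],[0,0,0],0],[[0,0,0],[0,0,0],0]]'; python3 -m jog '[[[0.003,0,0],[0,0,0],0],[[0,0,0],[0,0,0],0]]'
```

```text
t: 4.9
ee_pos: [0.5734, 0.0248, 0.1044]
orientation: [[-0.001, 0.0, 1.0], [0.0, 1.0, -0.0], [-1.0, 0.0, -0.001]]
ft_force: [-0.0, -0.0, 0.8]
grip_width: 0.0001
t: 5.1
ee_pos: [0.5734, 0.0245, 0.1013]
orientation: [[-0.001, 0.0, 1.0], [-0.0, 1.0, -0.0], [-1.0, -0.0, -0.001]]
ft_force: [-1.1, 0.1, 0.1]
grip_width: -0.0
t: 5.3
ee_pos: [0.5737, 0.0245, 0.0986]
orientation: [[0.0, 0.0, 1.0], [-0.0, 1.0, -0.0], [-1.0, -0.0, 0.0]]
ft_force: [0.7, -0.3, 0.4]
grip_width: -0.0
t: 5.5
ee_pos: [0.5738, 0.0245, 0.0957]
orientation: [[0.0, 0.0, 1.0], [-0.0, 1.0, -0.0], [-1.0, -0.0, 0.0]]
ft_force: [0.6, -0.4, 1.7]
grip_width: 0.0
```

Run:
```python
from h import *
p,d=r.camera("scene");cv2.imwrite("pics/f.png",cv2.resize(p[140:225,230:315],(600,600),interpolation=cv2.INTER_CUBIC)[:,:,::-1])
w=np.zeros(p.shape[:2],bool);w[160:225,240:305]=1
P=pts("scene",d,teal(p)&w);print(np.percentile(P[:,2],[10,50,90]),(teal(p)&w).sum())
```

```text
[0.06222511 0.06437144 0.06651463] 627
```

View pics/f.png

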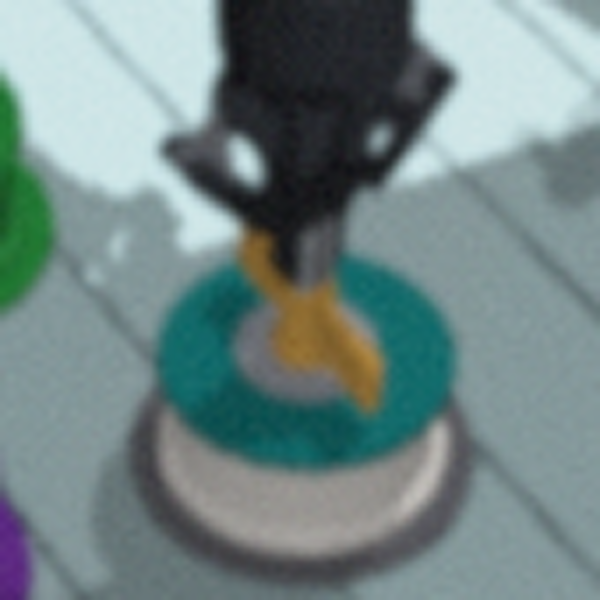

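The finger is already pressing: the hub is covered, and the teal depth dropped from 0.068 to 0.064. I keep going until the force rises.

```bash
python3 -m jog '[[[0.003,0,0],[0,0,0],0],[[0,0,0],[0,0,0],0]]';python3 -m jog '[[[0.002,0,0],[0,0,0],0],[[0,0,0],[0,0,0],0]]'; python3 -m jog '[[[0.002,0,0],[0,0,0],0]]'
python3 - <<'E'
from h import *
p,d=r.camera("scene")
w=np.zeros(p.shape[:2],bool);w[160:225,240:305]=1
P=pts("scene",d,teal(p)&w);print(np.percentile(P[:,2],[10,50,90]),(teal(p)&w).sum(),r.state()['ft_force'])
E
```

```text
t: 5.75
ee_pos: [0.5737, 0.0245, 0.0925]
orientation: [[0.0, 0.0, 1.0], [-0.0, 1.0, -0.0], [-1.0, -0.0, 0.0]]
ft_force: [0.3, -0.1, 0.8]
grip_width: 0.0003
t: 5.95
ee_pos: [0.5737, 0.0245, 0.0906]
orientation: [[-0.0, 0.0, 1.0], [-0.0, 1.0, -0.0], [-1.0, -0.0, -0.0]]
ft_force: [1.0, -0.5, 1.2]
grip_width: 0.0
t: 6.05
ee_pos: [0.5737, 0.0245, 0.0889]
orientation: [[0.0, 0.0, 1.0], [0.0, 1.0, -0.0], [-1.0, 0.0, 0.0]]
ft_force: [-1.1, 0.7, 4.1]
grip_width: 0.0
[0.05539777 0.05745628 0.05964616] 621 [-1.54046189 -0.36580945  3.17728054]
```

```bash
python3 -m jog '[[[0.002,0,0],[0,0,0],0],[[0,0,0],[0,0,0],0]]'; python3 -m jog '[[[0.002,0,0],[0,0,0],0],[[0,0,0],[0,0,0],0]]'
```

```text
t: 6.3
ee_pos: [0.5739, 0.0245, 0.0884]
orientation: [[0.001, 0.0, 1.0], [0.001, 1.0, -0.0], [-1.0, 0.001, 0.001]]
ft_force: [-6.7, -0.2, 16.5]
grip_width: 0.0002
t: 6.5
ee_pos: [0.5742, 0.0245, 0.0882]
orientation: [[0.002, 0.001, 1.0], [0.001, 1.0, -0.001], [-1.0, 0.001, 0.002]]
ft_force: [-13.4, -0.7, 31.5]
grip_width: 0.0001
```

The stopper is home: z stopped at 0.0883 and the force rose to 31 N. Next I lift off and look.

```bash
python3 -m jog '[[[-0.01,0,0],[0,0,0],0],[[-0.03,0,0],[0,0,0],0],[[0,0.03,0.03],[0,0,0],0],[[0,0,0],[0,0,0],0]]'
python3 - <<'E'
from h import *
cs=[]
for n,b in(("top",(190,150,275,235)),("scene",(230,140,315,225))):
    p,d=r.camera(n);cs.append(cv2.resize(p[b[1]:b[3],b[0]:b[2]],(400,400),interpolation=cv2.INTER_CUBIC))
cv2.imwrite("pics/g.png",np.hstack(cs)[:,:,::-1])
w=np.zeros(p.shape[:2],bool);w[160:225,240:305]=1
P=pts("scene",d,teal(p)&w);print(np.percentile(P[:,2],[10,50,90]))
print(proj("scene",[.5735,.0247,.1]))
E
```

```text
t: 6.9
ee_pos: [0.6059, 0.0598, 0.125]
orientation: [[0.002, -0.005, 1.0], [0.003, 1.0, 0.005], [-1.0, 0.003, 0.002]]
ft_force: [-0.1, 1.6, -1.0]
grip_width: 0.0001
[0.05484649 0.05719751 0.05929097]
[272.44956258 181.03416245]
```

View pics/g.png

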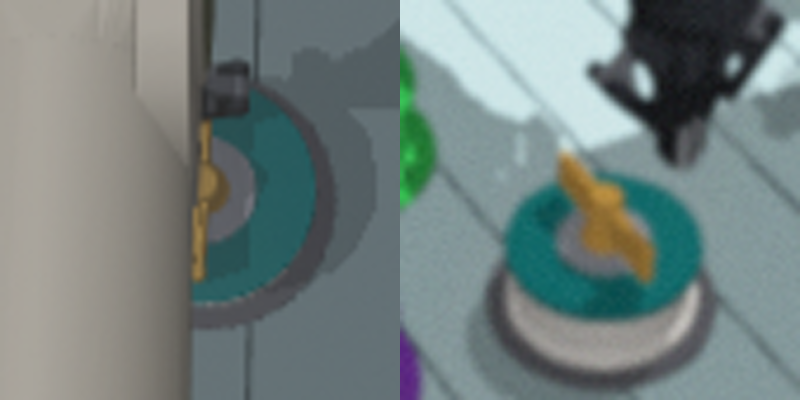

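The wings still lie along x, the flange is home and the tip is clear on the +y side of the +x wing. Next I lower it beside the wing.

```bash
python3 -m jog '[[[0.025,0,0.003],[0,0,0],0],[[0.025,0,0],[0,0,0],0],[[0.013,0,0],[0,0,0],0],[[0,0,0],[0,0,0],0]]'
python3 - <<'E'
from h import *
p,d=r.camera("scene");cv2.imwrite("pics/i.png",cv2.resize(p[140:225,230:315],(600,600),interpolation=cv2.INTER_CUBIC)[:,:,::-1])
E
```

```text
t: 7.4
ee_pos: [0.6046, 0.0536, 0.0594]
orientation: [[-0.005, 0.001, 1.0], [-0.001, 1.0, -0.001], [-1.0, -0.001, -0.005]]
ft_force: [-0.5, -0.2, 0.4]
grip_width: -0.0
```

View pics/i.png

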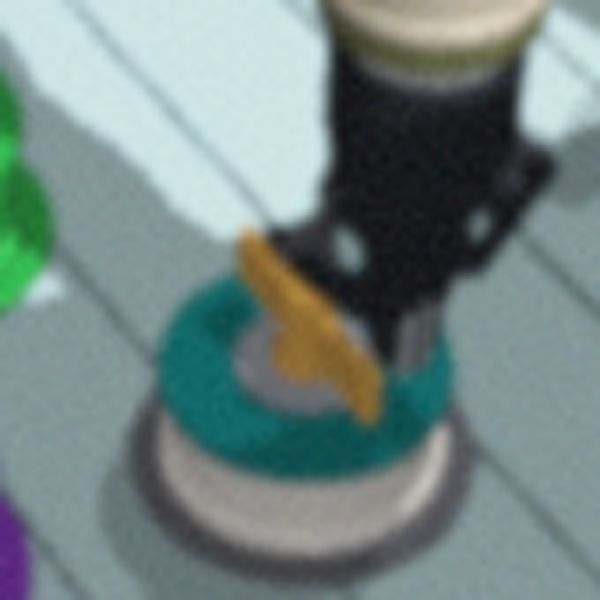

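The tip stands beside the near wing, down to about 71 mm. Next I tabulate the circle steps.

```bash
python3 -m jog '[[[0,-0.005,0.001],[0,0,0],0],[[0,-0.005,0],[0,0,0],0],[[0,-0.005,0],[0,0,0],0],[[0,0,0],[0,0,0],0]]'
python3 - <<'E'
import numpy as np
R=34;a=np.radians(np.arange(24,-360,-12))
P=R*np.stack([np.cos(a),np.sin(a)],1);D=np.diff(P,axis=0)
for i in range(len(D)): print(round(np.degrees(a[i+1])),"dy %.1f dx %.1f"%(D[i,1],D[i,0]),"pos",P[i+1].round(0))
E
```

```text
t: 7.85
ee_pos: [0.6086, 0.0387, 0.0629]
orientation: [[0.002, 0.001, 1.0], [0.0, 1.0, -0.001], [-1.0, 0.0, 0.002]]
ft_force: [1.0, 1.9, 0.8]
grip_width: -0.0002
12 dy -6.8 dx 2.2 pos [33.  7.]
0 dy -7.1 dx 0.7 pos [34.  0.]
-12 dy -7.1 dx -0.7 pos [33. -7.]
-24 dy -6.8 dx -2.2 pos [ 31. -14.]
-36 dy -6.2 dx -3.6 pos [ 28. -20.]
-48 dy -5.3 dx -4.8 pos [ 23. -25.]
-60 dy -4.2 dx -5.8 pos [ 17. -29.]
-72 dy -2.9 dx -6.5 pos [ 11. -32.]
-84 dy -1.5 dx -7.0 pos [  4. -34.]
-96 dy 0.0 dx -7.1 pos [ -4. -34.]
-108 dy 1.5 dx -7.0 pos [-11. -32.]
-120 dy 2.9 dx -6.5 pos [-17. -29.]
-132 dy 4.2 dx -5.8 pos [-23. -25.]
-144 dy 5.3 dx -4.8 pos [-28. -20.]
-156 dy 6.2 dx -3.6 pos [-31. -14.]
-168 dy 6.8 dx -2.2 pos [-33.  -7.]
-180 dy 7.1 dx -0.7 pos [-34.  -0.]
-192 dy 7.1 dx 0.7 pos [-33.   7.]
-204 dy 6.8 dx 2.2 pos [-31.  14.]
-216 dy 6.2 dx 3.6 pos [-28.  20.]
-228 dy 5.3 dx 4.8 pos [-23.  25.]
-240 dy 4.2 dx 5.8 pos [-17.  29.]
-252 dy 2.9 dx 6.5 pos [-11.  32.]
-264 dy 1.5 dx 7.0 pos [-4. 34.]
-276 dy 0.0 dx 7.1 pos [ 4. 34.]
-288 dy -1.5 dx 7.0 pos [11. 32.]
-300 dy -2.9 dx 6.5 pos [17. 29.]
-312 dy -4.2 dx 5.8 pos [23. 25.]
-324 dy -5.3 dx 4.8 pos [28. 20.]
-336 dy -6.2 dx 3.6 pos [31. 14.]
-348 dy -6.8 dx 2.2 pos [33.  7.]
```

```bash
python3 -m jog '[[[0,-0.007,-0.002],[0,0,0],0],[[0,-0.007,0.0005],[0,0,0],0],[[0,-0.007,-0.001],[0,0,0],0],[[0,-0.007,-0.002],[0,0,0],0],[[0,-0.006,-0.0035],[0,0,0],0],[[0,0,0],[0,0,0],0]]'
python3 - <<'E'
from h import *
p,d=r.camera("scene");cv2.imwrite("pics/j.png",cv2.resize(p[140:225,230:315],(600,600),interpolation=cv2.INTER_CUBIC)[:,:,::-1])
e=np.array(r.state()['ee_pos'])[:2]-[.5735,.0247];print(e,np.hypot(*e))
E
```

```text
t: 8.45
ee_pos: [0.599, 0.0033, 0.0617]
orientation: [[-0.001, 0.003, 1.0], [-0.001, 1.0, -0.003], [-1.0, -0.001, -0.001]]
ft_force: [-0.2, -0.1, -0.1]
grip_width: 0.0002
[ 0.02555387 -0.02089378] 0.033008334857634984
```

View pics/j.png

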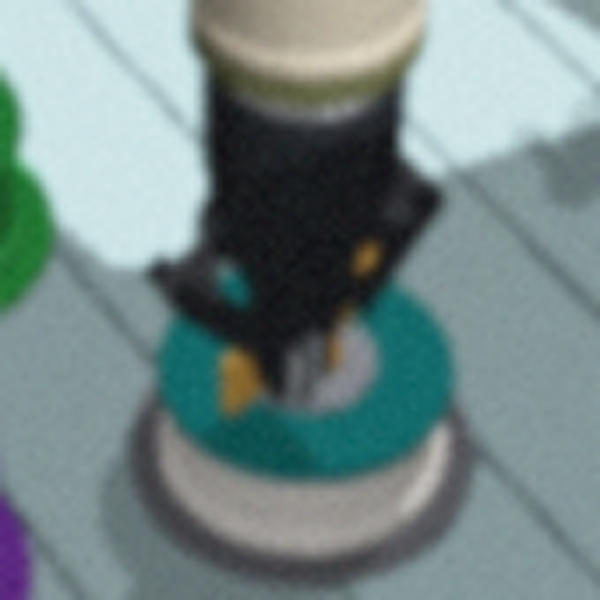

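The wing has gone round ahead of the finger and its tip now shows at (237,380). I carry on round the circle.

```bash
python3 -m jog '[[[0,-0.004,-0.003],[0,0,0],0],[[0,-0.004,-0.006],[0,0,0],0],[[0,-0.003,-0.0065],[0,0,0],0],[[0,-0.0015,-0.007],[0,0,0],0],[[0,0,-0.007],[0,0,0],0],[[0,0.0015,-0.007],[0,0,0],0],[[0,0.003,-0.0065],[0,0,0],0],[[0,0.004,-0.006],[0,0,0],0],[[0,0,0],[0,0,0],0]]'
python3 - <<'E'
from h import *
p,d=r.camera("scene");cv2.imwrite("pics/k.png",cv2.resize(p[140:225,230:315],(600,600),interpolation=cv2.INTER_CUBIC)[:,:,::-1])
e=np.array(r.state()['ee_pos'])[:2]-[.5735,.0247];print(e,np.hypot(*e))
E
```

```text
t: 9.4
ee_pos: [0.5489, 0.0022, 0.0614]
orientation: [[-0.002, -0.0, 1.0], [0.0, 1.0, 0.0], [-1.0, 0.0, -0.002]]
ft_force: [-0.5, -1.1, -0.0]
grip_width: -0.0003
[-0.02421881 -0.02258656] 0.033116517352153325
```

View pics/k.png

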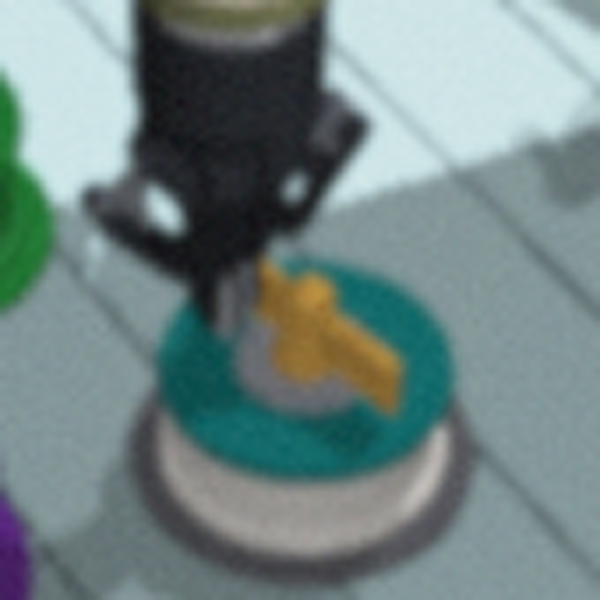

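The nut has turned about 165° so far, with the wing's far end at (265,280) ahead of the finger. I continue.

```bash
python3 -m jog '[[[0,0.005,-0.004],[0,0,0],0],[[0,0.006,-0.0035],[0,0,0],0],[[0,0.007,-0.002],[0,0,0],0],[[0,0.007,-0.0005],[0,0,0],0],[[0,0.007,0.0005],[0,0,0],0],[[0,0.007,0.002],[0,0,0],0],[[0,0,0],[0,0,0],0]]'
python3 - <<'E'
from h import *
p,d=r.camera("scene");cv2.imwrite("pics/l.png",cv2.resize(p[140:225,230:315],(600,600),interpolation=cv2.INTER_CUBIC)[:,:,::-1])
e=np.array(r.state()['ee_pos'])[:2]-[.5735,.0247];print(e,np.hypot(*e))
E
```

```text
t: 10.15
ee_pos: [0.5431, 0.0428, 0.0615]
orientation: [[-0.001, -0.002, 1.0], [0.001, 1.0, 0.002], [-1.0, 0.001, -0.001]]
ft_force: [0.4, 0.3, 0.8]
grip_width: -0.0003
[-0.03033684  0.01752111] 0.03503302483534739
```

View pics/l.png

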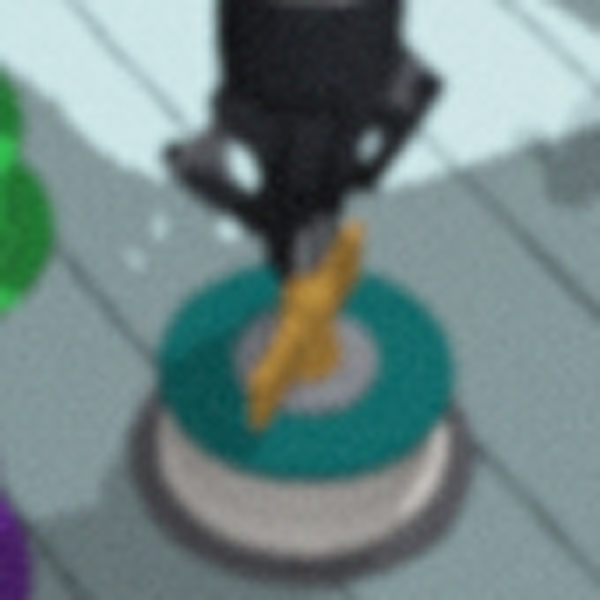

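```bash
python3 -m jog '[[[0,0.006,0.0035],[0,0,0],0],[[0,0.0045,0.005],[0,0,0],0]]'; python3 -m jog '[[[0,0.0035,0.006],[0,0,0],0],[[0,0.0015,0.007],[0,0,0],0]]';  python3 -m jog '[[[0,0.0005,0.007],[0,0,0],0],[[0,0,0],[0,0,0],0]]'
python3 - <<'E'
from h import *
p,d=r.camera("scene");cv2.imwrite("pics/m.png",cv2.resize(p[140:225,230:315],(600,600),interpolation=cv2.INTER_CUBIC)[:,:,::-1])
e=np.array(r.state()['ee_pos'])[:2]-[.5735,.0247];print(e,np.hypot(*e))
E
```

```text
t: 10.4
ee_pos: [0.5514, 0.051, 0.0616]
orientation: [[-0.001, 0.001, 1.0], [-0.0, 1.0, -0.001], [-1.0, -0.0, -0.001]]
ft_force: [-3.0, -2.7, -1.3]
grip_width: -0.0002
t: 10.6
ee_pos: [0.5645, 0.0565, 0.0614]
orientation: [[-0.002, -0.0, 1.0], [-0.0, 1.0, 0.0], [-1.0, -0.0, -0.002]]
ft_force: [-5.2, -3.0, 1.7]
grip_width: 0.0003
t: 10.8
ee_pos: [0.5725, 0.0572, 0.0615]
orientation: [[-0.0, -0.0, 1.0], [0.0, 1.0, 0.0], [-1.0, 0.0, -0.0]]
ft_force: [-0.4, -0.0, -1.1]
grip_width: 0.0
[-0.00105068  0.03244956] 0.03246656943425198
```

View pics/m.png

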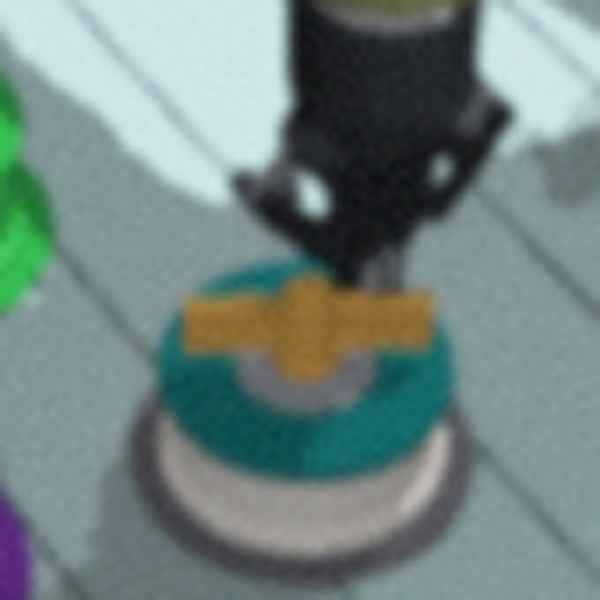

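The wings are now horizontal in the image, so about 300° is done with no stop yet. I continue in short strokes, watching the force.

```bash
python3 -m jog '[[[0,-0.0005,0.007],[0,0,0],0]]'; python3 -m jog '[[[0,-0.002,0.0065],[0,0,0],0]]';  python3 -m jog '[[[0,-0.003,0.006],[0,0,0],0],[[0,0,0],[0,0,0],0]]'
python3 - <<'E'
from h import *
p,d=r.camera("scene");cv2.imwrite("pics/n.png",cv2.resize(p[140:225,230:315],(600,600),interpolation=cv2.INTER_CUBIC)[:,:,::-1])
e=np.array(r.state()['ee_pos'])[:2]-[.5735,.0247];print(e,np.hypot(*e))
E
```

```text
t: 10.95
ee_pos: [0.5741, 0.0572, 0.0608]
orientation: [[-0.01, -0.0, 1.0], [0.001, 1.0, 0.0], [-1.0, 0.001, -0.01]]
ft_force: [-36.4, 4.9, 19.3]
grip_width: -0.0001
t: 11.05
ee_pos: [0.575, 0.0576, 0.0599]
orientation: [[-0.022, -0.002, 1.0], [0.004, 1.0, 0.002], [-1.0, 0.004, -0.022]]
ft_force: [-59.8, 11.2, 35.2]
grip_width: -0.0007
t: 11.25
ee_pos: [0.5754, 0.0585, 0.0586]
orientation: [[-0.033, -0.005, 0.999], [0.008, 1.0, 0.006], [-0.999, 0.008, -0.033]]
ft_force: [-64.2, 14.8, 37.9]
grip_width: -0.0002
[0.00187993 0.03375817] 0.0338104738286036
```

View pics/n.png

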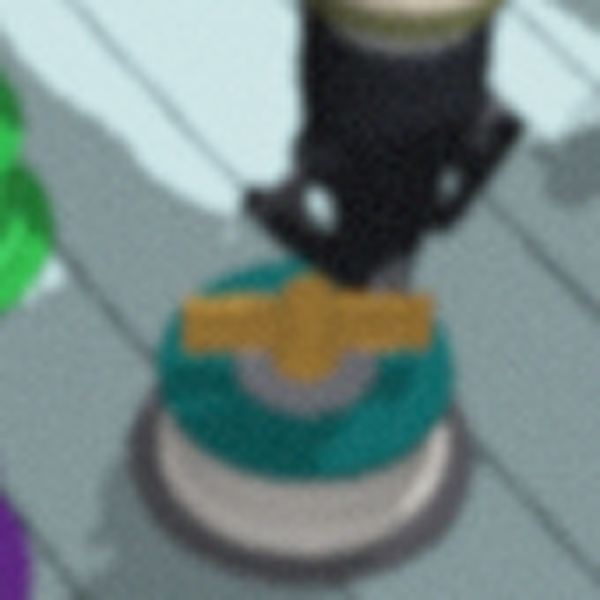

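The nut is at its stop: the wings did not move while the force rose to 64 N. I back off level first, then lift.

```bash
python3 -m jog '[[[0,0.005,-0.01],[0,0,0],0],[[0,0.003,-0.012],[0,0,0],0],[[0,0.002,-0.01],[0,0,0],0],[[0,0,0],[0,0,0],0]]'; python3 -m jog '[[[-0.03,0,0],[0,0,0],0],[[-0.04,0,0],[0,0,0],0],[[-0.04,0,0],[0,0,0],0],[[-0.03,0.03,-0.02],[0,0,0],0],[[0,0.04,-0.02],[0,0,0],0],[[0,0.04,-0.02],[0,0,0],0],[[0,0.04,0],[0,0,0],0],[[0,0,0],[0,0,0],0],[[0,0,0],[0,0,0],0]]'
python3 - <<'E'
from h import *
cs=[]
for n,b in(("top",(190,150,275,235)),("scene",(230,140,315,225))):
    p,d=r.camera(n);cs.append(cv2.resize(p[b[1]:b[3],b[0]:b[2]],(400,400),interpolation=cv2.INTER_CUBIC))
    cv2.imwrite(f"pics/end_{n}.png",p[:,:,::-1])
    w=np.zeros(p.shape[:2],bool);w[b[1]+15:b[3],b[0]:b[2]]=1
    P=pts(n,d,teal(p)&w);print(n,"teal z",np.percentile(P[:,2],[10,50,90]).round(4))
    a=cv2.imread(f"pics/{n}0.png")[:,:,::-1];df=np.abs(a.astype(int)-p).max(2)>60;print(df.sum())
cv2.imwrite("pics/o.png",np.hstack(cs)[:,:,::-1])
E
```

```text
t: 11.7
ee_pos: [0.5588, 0.0616, 0.0622]
orientation: [[0.001, -0.0, 1.0], [0.001, 1.0, 0.0], [-1.0, 0.001, 0.001]]
ft_force: [-0.6, -0.8, -0.4]
grip_width: 0.0003
t: 12.6
ee_pos: [0.4997, 0.2119, 0.2019]
orientation: [[0.001, -0.002, 1.0], [0.0, 1.0, 0.002], [-1.0, 0.0, 0.001]]
ft_force: [1.1, -0.4, 0.3]
grip_width: -0.0
top teal z [0.0551 0.0585 0.0615]
4906
scene teal z [0.055  0.0573 0.0596]
8356
```

View pics/o.png

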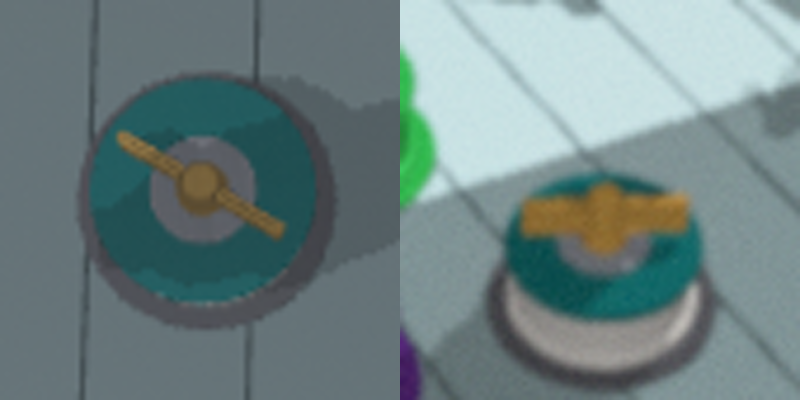

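View pics/end_scene.png

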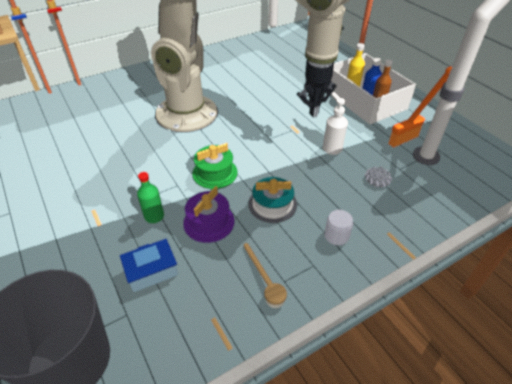

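The wings sit exactly where they stopped, the flange top is at about 58 mm, the bystanders look unmoved and the hand is clear. I hand in.

```bash
python3 -c "
from cell import r
s=r.state();print(s['t'],s['ft_force']);print(r.job_done())"
```

```text
12.7 [ 0.23839342 -0.78294697 -0.08391979]
the job is handed in; nothing more can be done
None
```

The stopper is pressed home, the wing nut is turned clockwise to its stop, and the job is handed in at 12.7 s. No verdict was reported.

- **Pressing:** I pressed the hub down with the shut fingertips until it would go no further (31 N). The flange top then measured about 57–58 mm above the floor; the stated home height is 58 mm.
- **Turning:** I pushed one wing round from one side only, in successive strokes about 34 mm from the axis. It turned about 300°. It then stopped moving while the push rose to 64 N, so I took that as the stop; I could not read the joint angle itself.
- **Last checks:** After backing off level and lifting away, the wings lay where they had stopped and the flange was still at about 58 mm. The hand was well clear with no force on it. The bystanders looked unmoved in the scene picture; I did not measure their positions.
- **Disagreement:** The fingertips met the hub about 23 mm lower in TCP height than the stated 11 mm tip offset predicts. I set the finger heights from that contact instead.

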